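Couple a hitch to the ball on its test stand and latch it

ROBOT

A 6-joint arm with a two-finger parallel gripper is mounted at the origin on a cart in front of the work surface, level with it; the furniture and walls round the work are solid. World frame = base frame: x ahead of the robot, y to its left, z up, the work surface at z = 0. Lengths are in mm, angles in rad, forces in N, time in s.
With the tool pointing down it reaches from about 275 to 750 mm from the base axis. Payload 10.2 kg.
Tool frame: the origin (TCP) lies on the front face of the gripper's body, between the roots of the fingers; the fingertips stand 73 mm ahead of it and the grasp point (between the pads) lies 54 mm ahead of it; z points along the fingers, y is the line along which they close (so a half turn about z gives the same grasp; the last joint's range is limited). The gripper opens to 85 mm and grips with 20 to 120 N. Pads are 22 mm wide; open, the fingers measure 114 mm over their backs; the gripper's body (76 mm by 85 mm) begins 54 mm behind the grasp point. The pads swing forward as they close: fully open they stand 13 mm farther back than shut.
Start: joints at [1.004, 0.313, 1.498, -0, 1.331, -0.223], TCP at [176.973, 494.279, 303.894] pointing down, gripper open.
Joint ranges: [-2.94, 2.94], [-0.97, 2.17], [0.19, 2.56], [-1.23, 4.37], [0.02, 3.11], [-2.88, 2.88]. Speed limits (rad/s): [2.39, 2.39, 3.01, 3.14, 3.14, 3.14].

INTERFACE

Orientations are given as a unit quaternion [w, x, y, z].
In Python, from rig import * gives the robot as it stands.
- The arm moves only by the tool step_arm, never from a script. Its argument "plan" is a list of rows, each an object with "offset": the shift along the tool's x, y, z in cm, a list of three; "rot": the turn, a rotation vector about the tool's x, y, z in degrees, a list of three; "gripper": the finger opening in cm, from 0 to 8.54. In form: [{"offset": [x, y, z], "rot": [wx, wy, wz], "gripper": gripper}, ...]. A call has 1 to 12 rows; each row is the pose to reach, as a shift and turn from the pose commanded when the call began, along the tool's axes at that moment; what a row does not reach only later rows make up. A row lasts 1/10 s, in which the tool goes at most 50 mm and 8.59 degrees, less where a joint would pass 70% of its speed; a pose out of reach is approached as far as the arm can. A call with a gripper value outside its range is refused whole. The fingers move at their own pace and stop on an object; "squeeze" is the grip in N (left out, the last holds). Time passes only in rows, so rows that repeat a pose let the fingers close. It gives the time, the measured TCP pose, the force, the opening and the grip force at its end, in the units of the state.
- sense(): the state, without advancing time (a new reading comes with each control period).
- capture(name): name is "scene" or "top"; returns a dict with "color" (400x640x3 uint8, red, green, blue), "depth" (400x640 float32, mm along the optical axis (not along the pixel's ray), 0 where there is no reading), "vertical_fov" (degrees; the focal length in pixels is half the picture's height over the tangent of half this angle, whatever the lens; pixels are square), "cx", "cy" (the principal point, pixels), "rvec" (rotation vector, rad) and "tvec" (3), from world to camera coordinates, as OpenCV has them. Camera axes: x right, y down, z forward; pixel columns grow to the right and rows downward; lengths in mm; the calibration is good to about 2 mm. A picture is of the moment at which its call begins.
- finish_job(): hands the job in; it is judged then, once.
The state is a dict: "time_s": time; "joints": joint angles; "dq": joint speeds; "tau": joint torques, N m; "eef_pos": TCP position; "ee_rot": TCP orientation; "force": force on the tool from outside, world axes, zero at the start; "wrist_torque": the same for the moment, N m; "grip_width": opening from 0.0 (shut) to 1.0 (fully open); "grip_force": force on a finger pad.
Only numpy, scipy, OpenCV 4.12 (cv2) and the standard library are available. Lean on these libraries where they do the work, as an engineer would, in place of code of your own. Each camera call takes 0.05 s, during which the arm holds its last target. There are 200 camera calls.

TASK

Set the aluminium trailer coupler down over the ball of the bench test stand, its tail over the tail rest, and push it down until its spring keeper snaps past the ball and it sits fully home and level. Then press its latch lever all the way down and leave it coupled. The height of the ball is not known exactly, so feel for the contact and push gently, never ramming it; leave the other things around where they are.

Things in the scene. Friction and masses are not known exactly. Their poses are not given: they have to be found in the camera images.
- hitch_stand: Grey stand bolted to the bench, base 175 x 90 x 10 mm (x -133 to +43). Column with a steel bar carrying a greased 30 mm steel ball on a 14 mm neck and, at x -85 to -99 mm, a rubber-topped tail rest 34 mm wide, top 8 mm below the ball's centre height. Origin on the bench top under the ball's centre, x from rest to ball, z up.
- coupler: Loose aluminium trailer coupler, 0.25 to 0.45 kg, upright, socket mouth down. Origin: underside centre of its head, on the bore axis; x along it, tail at -x; z up. Head 50 x 50 x 52 mm (dome 7 mm higher), flat sides in y to grip; spring housing in front to x 38 mm. Tail 24 mm wide to x -124 mm, underside at z 23 mm, end foot down to z 0. Bore 33 mm, mouth flared to 40 mm.
- coupler_socket (a point): Where the ball's centre lies when home: on the bore axis, 31 mm above the coupler's underside; axes as the coupler. From about 17 mm above home the ball must push a spring keeper aside, some 5 to 8 N of downward push beyond its weight; past it the ball is retained. Home: roof hard on the ball, tail within 1 mm of its rest, so it lies level; if not home it tips tail down when let go.
- latch_lever (a joint): Lever angle, rad: 0 open (handle raised backwards at 52 degrees over the tail), 0.90 fully down along the tail, a hard stop. Friction, about 5 N at the pad; stays where left. Its tongue swings under the ball and closes fully only when the coupler is home.
- lever_pad (a point): Middle of the upper face of the lever's pad (30 x 26 mm) near the handle's end. It turns about a crosswise pin 40 mm behind (-x) and 10 mm above the socket centre, in the coupler's frame. Fully down it is 112 mm behind and 24 mm above the socket centre, facing up; open, 74 mm behind and 75 mm above.
- wax_tin: Bystander: round yellow tin 66 mm across, 26 mm high; origin at its underside.
- pliers_red: Bystander: pliers with red grips, 172 mm long, lying flat; origin at underside.
- box_nails: Bystander: small orange box 45 x 70 x 36 mm; origin at underside.
- stand_ball_low (a point): Point on the stand, 105 mm above its origin: the ball's centre at the column's lowest setting. The column is adjustable and firmly clamped, so the true ball centre (and with it the tail rest) lies 0 to 40 mm above this point (x and y are true); the setting differs each time and is not measured.
- seat_pad: Plastic pad, 29 mm across and 3 mm thick, that lines the roof of the coupler's socket and bears on the ball when home; hidden inside, fixed to the coupler, origin at the coupler's origin. It cracks if pressed on the ball with more than 30 N.

How it is judged (in metres and radians):
On the way, in this order (a step that is already met when the one before it is completed fails the run):
1. the coupler is pressed down over the ball, level, tail along the stand, with the lever still raised (horizontal distance between coupler_socket and hitch_stand below 0.005 m and z of coupler_socket in the frame of hitch_stand between 0.101 and 0.149 m and angle between coupler's own z axis and vertical below 0.06 rad and x of lever_pad in the frame of hitch_stand below -0.02 m and angle between the x axis of coupler and the x axis of hitch_stand, either way round below 0.15 rad and contact force between coupler and hitch_stand above 0.7 N and value of joint latch_lever below 0.5 rad), for 0.2 s.
2. the latch lever is pressed fully down on the seated coupler (horizontal distance between coupler_socket and hitch_stand below 0.005 m and z of coupler_socket in the frame of hitch_stand between 0.101 and 0.149 m and angle between coupler's own z axis and vertical below 0.06 rad and x of lever_pad in the frame of hitch_stand below -0.02 m and angle between the x axis of coupler and the x axis of hitch_stand, either way round below 0.15 rad and contact force between coupler and hitch_stand above 0.7 N and value of joint latch_lever above 0.85 rad), for 0.2 s.
At the end, for the whole second after the job is handed in: Coupler home on the stand's ball and bearing on the stand: socket centre within 5 mm of the ball's axis, 101 to 149 mm above the bench, level within 0.06 rad (ball and tail both down), tail on the rest side along the stand within 0.15 rad; lever past 0.85 rad; at rest (all of step 2 and linear speed of coupler below 0.02 m/s); the robot touches nothing.
It fails at once if the seat pad in the socket is pressed on the ball with more than 30 N (contact force between seat_pad and hitch_stand above 30 N).
It fails at once if the coupler is rammed against the stand: all their contacts together exceed 70 N (contact force between coupler and hitch_stand above 70 N).
It fails at once if a bystander (tin, pliers or box) is moved more than 25 mm (distance of any of wax_tin, pliers_red, box_nails from where it was at the start of the episode above 0.025 m).
It also fails if it takes over 58 s, if anything falls off the work surface, if the arm or the gripper's body presses on something with over 40 N, if the wrist force passes 120 N, or if a joint passes its speed limit or range.

## Working session

There is one attempt and no reset: what is moved stays moved. The work goes in short steps, Python scripts to look and compute and a tool call to move; the robot and the scene stay as the last step left them, time stands still between calls to the robot, and variables do not carry over. Pictures are saved under pics/ and viewed, at most 10 in all, crops included, and the job is handed in when it is done.

Besides the shell and the picture viewer there is one more tool, called after "Request:" in YAML: its name, and indented under it one key for each argument. step_arm: Moves the arm, as the interface text tells. Its arguments: {"type":"object","properties":{"plan":{"type":"array"},"squeeze":{"type":"number"}},"required":["plan"]}

```bash
mkdir -p pics
cat > h.py <<'E'
from rig import *
import numpy as np, cv2
def grab(n):
    c=capture(n); H=c["color"].shape[0]; c["f"]=H/2/np.tan(np.radians(c["vertical_fov"])/2)
    c["R"]=cv2.Rodrigues(np.array(c["rvec"],float))[0]; c["t"]=np.array(c["tvec"],float).ravel()
    return c
def cloud(c):
    d=c["depth"].astype(float); v,u=np.indices(d.shape)
    P=np.stack([(u-c["cx"])/c["f"]*d,(v-c["cy"])/c["f"]*d,d],-1)
    W=(P-c["t"])@c["R"]; W[d==0]=np.nan
    return W
E
python3 - <<'E'
from h import *
for n in("scene","top"):
    c=grab(n); cv2.imwrite(f"pics/{n}0.png",c["color"][...,::-1]); np.savez(f"{n}0.npz",W=cloud(c),col=c["color"])
    print(n,c["f"],c["cx"],c["cy"],(-c["R"].T@c["t"]).round(), c["R"].round(2).tolist())
s=sense();print(s)
E
```

```text
scene 508.0066721306624 316.9291492932524 191.73580000096462 [-115. 1313.  721.] [[-0.87, -0.5, -0.01], [-0.22, 0.4, -0.89], [0.45, -0.77, -0.45]]
top 417.5771443435067 318.7511077478875 203.60260148762987 [ 394.  264. 1033.] [[0.02, -1.0, 0.04], [-0.99, -0.02, -0.13], [0.14, -0.04, -0.99]]
{'time_s': 0.1, 'joints': array([ 1.00360580e+00,  3.13404283e-01,  1.49836552e+00, -2.93921213e-05,
        1.33099545e+00, -2.23424786e-01]), 'dq': array([-0.00167962, -0.00173861, -0.00339112,  0.00140367, -0.000435  ,
        0.00125846]), 'tau': array([ 3.63386258e-03, -4.12904155e+01, -2.60138530e+01, -1.40291504e-04,
        3.03310801e-03,  2.39214319e-05]), 'eef_pos': array([176.89040029, 494.14490018, 303.38535478]), 'ee_rot': array([-2.12607120e-04,  1.71034302e-01,  9.85264900e-01, -5.46580749e-04]), 'force': array([ 0.1961422 , -0.73739211,  0.24743111]), 'wrist_torque': array([-0.05469188,  0.01007065,  0.00382105]), 'grip_force': 0.0, 'grip_width': 0.9976169619801992}
```

View pics/scene0.png

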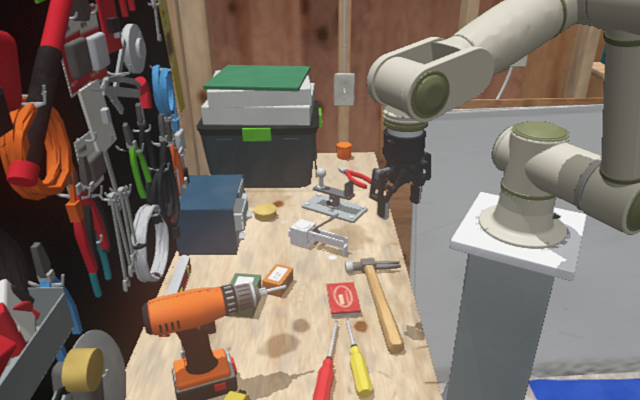

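View pics/top0.png

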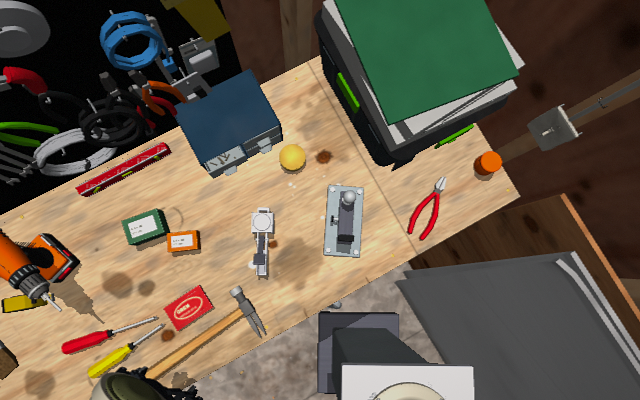

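The top view shows the coupler's head at about (262,222) with its tail toward (261,275). The stand's ball is at about (348,198) and the tail rest near (346,240). The tin is at (292,157), the pliers at (425,210) and the nail box at (183,242).

Run:
```python
from h import *
z=np.load("top0.npz");W=z["W"];col=z["col"]
def reg(n,u0,u1,v0,v1):
    P=W[v0:v1,u0:u1].reshape(-1,3); C=col[v0:v1,u0:u1].reshape(-1,3); print(n)
    return P,C
P,C=reg("coupler",240,285,200,290)
for a,b in((40,48),(48,56),(56,64),(20,40),(64,130)):
    m=(P[:,2]>a)&(P[:,2]<b); 
    if m.sum()>5: print(a,b,m.sum(),P[m].mean(0).round(1),[ [x.round(1) for x in y] for y in (P[m].min(0),P[m].max(0))], cv2.minAreaRect(P[m][:,:2].astype(np.float32)))
P,C=reg("stand",315,370,175,265)
for a,b in((6,14),(60,95),(95,110),(110,125),(125,135),(135,145),(145,170)):
    m=(P[:,2]>a)&(P[:,2]<b); 
    if m.sum()>5: print(a,b,m.sum(),P[m].mean(0).round(1),[ [x.round(1) for x in y] for y in (P[m].min(0),P[m].max(0))], cv2.minAreaRect(P[m][:,:2].astype(np.float32)))
P=W[180:260,290:300];print("bench z",np.nanmedian(W[250:270,290:315,2]),np.nanmedian(W[170:185,330:350,2]))
big=np.concatenate([cv2.resize(col[185:300,225:305,::-1],None,fx=5,fy=5,interpolation=3)[:575],cv2.resize(col[170:285,310:380,::-1],None,fx=5,fy=5,interpolation=3)],1)
cv2.imwrite("pics/crop.png",big)
s=np.load("scene0.npz");cs=s["col"];cv2.imwrite("pics/crop2.png",cv2.resize(cs[155:265,270:380,::-1],None,fx=5,fy=5,interpolation=3))
```

```text
coupler
40 48 147 [417.3 354.8  44.1] [[np.float64(360.6), np.float64(332.6), np.float64(40.3)], [np.float64(504.9), np.float64(379.9), np.float64(47.9)]] ((432.3633728027344, 356.9356689453125), (47.261775970458984, 143.99659729003906), 88.56454467773438)
48 56 289 [479.6 357.2  52.4] [[np.float64(443.6), np.float64(332.5), np.float64(48.2)], [np.float64(505.7), np.float64(382.8), np.float64(56.0)]] ((474.38006591796875, 357.52215576171875), (61.382965087890625, 49.672943115234375), 1.4220635890960693)
56 64 170 [475.3 357.4  58.2] [[np.float64(434.2), np.float64(339.6), np.float64(56.0)], [np.float64(499.6), np.float64(374.6), np.float64(63.5)]] ((467.802734375, 361.30340576171875), (35.02362060546875, 62.981693267822266), 76.69595336914062)
20 40 174 [434.9 354.8  29.1] [[np.float64(324.2), np.float64(332.6), np.float64(20.5)], [np.float64(519.8), np.float64(405.2), np.float64(39.5)]] ((419.10491943359375, 361.3110656738281), (54.07206344604492, 202.15257263183594), 79.95539855957031)
64 130 197 [404.3 356.5  90.7] [[np.float64(384.0), np.float64(343.7), np.float64(64.0)], [np.flo
[... 503 characters left out ...]
4(558.7), np.float64(180.4), np.float64(94.9)]] ((496.8848876953125, 160.77011108398438), (33.67950439453125, 123.1994400024414), 86.97734832763672)
95 110 98 [460.2 163.4  99.1] [[np.float64(440.7), np.float64(144.8), np.float64(95.1)], [np.float64(553.3), np.float64(179.0), np.float64(109.6)]] ((496.9488525390625, 161.80569458007812), (31.946002960205078, 113.03221893310547), 88.33463287353516)
110 125 123 [538.  158.9 116.5] [[np.float64(525.2), np.float64(145.2), np.float64(110.1)], [np.float64(552.8), np.float64(172.2), np.float64(122.5)]] ((538.623291015625, 158.42616271972656), (27.049781799316406, 26.715538024902344), 63.94941711425781)
bench z -1.0550968508572889 -0.8062607182400578
```

View pics/crop.png

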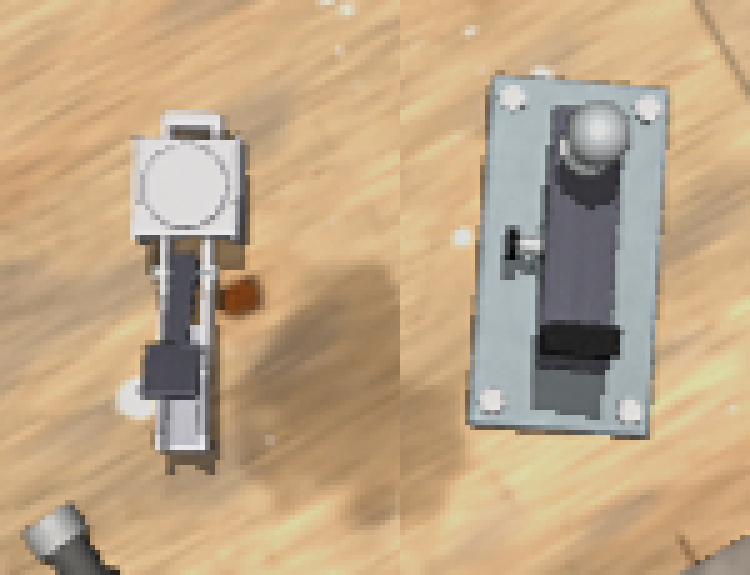

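View pics/crop2.png

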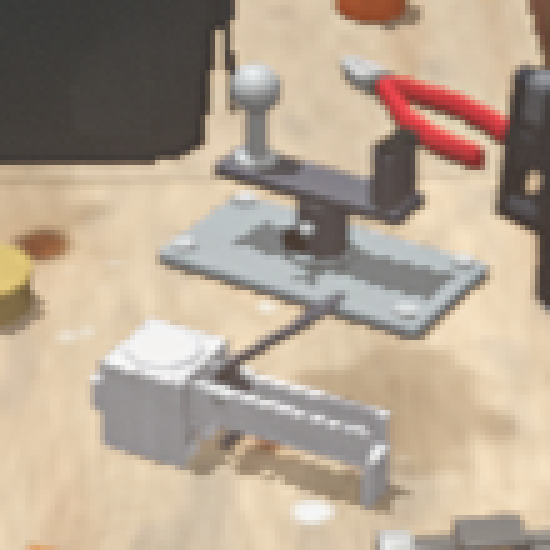

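Run:
```python
from h import *
z=np.load("top0.npz");W=z["W"]
P=W[200:290,240:285].reshape(-1,3)
m=(P[:,2]>54.5)&(P[:,2]<64)&(P[:,0]>450);d=P[m];print("dome",cv2.minEnclosingCircle(d[:,:2].astype(np.float32)),d.mean(0),np.median(d[:,2]))
m=(P[:,2]>47)&(P[:,2]<64)&(P[:,0]>450);d=P[m];print("head",cv2.minAreaRect(d[:,:2].astype(np.float32)))
# tail centreline: rails at z 30-50, x 350..440
for x0 in range(352,446,12):
    m=(P[:,2]>32)&(P[:,2]<50)&(P[:,0]>x0)&(P[:,0]<x0+12)
    if m.sum(): print(x0+6,P[m,1].min().round(1),P[m,1].max().round(1),np.median(P[m,2]).round(1))
m=(P[:,2]>64);d=P[m]
for a in range(64,110,10):
    k=(d[:,2]>a)&(d[:,2]<a+10);print("lever",a,d[k].mean(0).round(1),d[k].min(0).round(1),d[k].max(0).round(1))
Q=W[175:265,315:370].reshape(-1,3)
m=Q[:,2]>108;d=Q[m];A=np.c_[2*d,np.ones(len(d))];s=np.linalg.lstsq(A,(d**2).sum(1),rcond=None)[0];print("ball",s[:3],np.sqrt(s[3]+(s[:3]**2).sum()))
m=(Q[:,2]>90)&(Q[:,0]<480);d=Q[m];print("rest",cv2.minAreaRect(d[:,:2].astype(np.float32)),np.median(d[:,2]))
```

```text
dome ((479.40948486328125, 354.0874938964844), 27.916484832763672) [481.37799804 357.78154026  57.28417275] 57.03763650004889
head ((478.1620788574219, 357.6330871582031), (54.48208999633789, 49.694236755371094), 1.2994396686553955)
358 344.1 366.4 43.3
370 344.1 366.9 44.1
382 344.3 367.2 43.0
394 344.5 347.0 43.8
406 344.8 368.7 43.1
418 345.1 369.1 43.4
430 345.5 367.1 45.1
442 343.7 372.3 44.2
lever 64 [429.  356.6  69.4] [422.3 350.4  64. ] [436.2 362.6  74. ]
lever 74 [416.9 356.7  79.3] [410.7 351.   74. ] [422.3 363.2  83.8]
lever 84 [405.2 357.4  89.9] [397.2 345.6  84.1] [413.  369.8  94. ]
lever 94 [394.7 356.   99.5] [384.  343.9  94.3] [403.8 368.9 104. ]
lever 104 [386.8 355.9 105.7] [384.1 343.7 104. ] [390.9 367.4 107.5]
ball [539.02033978 158.5844639  108.0054978 ] 13.543462853036853
rest ((447.091064453125, 163.0730438232422), (32.59701156616211, 13.720688819885254), 87.06121826171875) 97.30276306131447
```

Request:
step_arm:
  plan:
    - {"offset": [-3,-0.2,1],"rot": [0,0,-2],"gripper": 8.5}
    - {"offset": [-7,-0.5,2.5],"rot": [0,0,-4],"gripper": 8.5}
    - {"offset": [-11,-0.9,4],"rot": [0,0,-7],"gripper": 8.5}
    - {"offset": [-15,-1.2,5.5],"rot": [0,0,-10],"gripper": 8.5}
    - {"offset": [-19,-1.5,7],"rot": [0,0,-13],"gripper": 8.5}
    - {"offset": [-23,-1.8,8.5],"rot": [0,0,-16],"gripper": 8.5}
    - {"offset": [-27,-2.1,10],"rot": [0,0,-19],"gripper": 8.5}
    - {"offset": [-30.5,-2.4,11],"rot": [0,0,-21],"gripper": 8.5}
    - {"offset": [-33.18,-2.64,11.4],"rot": [0,0,-21],"gripper": 8.5}
    - {"offset": [-33.18,-2.64,11.4],"rot": [0,0,-21],"gripper": 8.5}
    - {"offset": [-33.18,-2.64,11.4],"rot": [0,0,-21],"gripper": 8.5}

```text
time_s: 1.2
eef_pos: [480.3, 357.4, 189.5]
ee_rot: [-0.001, -0.011, 1.0, -0.0]
force: [-0.1, -0.1, 0.7]
grip_width: 0.998
grip_force: 0.0
```

Request:
step_arm:
  plan:
    - {"offset": [0,0,2],"rot": [0,0,0],"gripper": 8.5}
    - {"offset": [0,0,4],"rot": [0,0,0],"gripper": 8.5}
    - {"offset": [0,0,6],"rot": [0,0,0],"gripper": 8.5}
    - {"offset": [0,0,8],"rot": [0,0,0],"gripper": 8.5}
    - {"offset": [0,0,9.5],"rot": [0,0,0],"gripper": 8.5}
    - {"offset": [0,0,10.5],"rot": [0,0,0],"gripper": 8.5}
    - {"offset": [0,0,11],"rot": [0,0,0],"gripper": 8.5}
    - {"offset": [0,0,11],"rot": [0,0,0],"gripper": 8.5}

```text
time_s: 2.0
eef_pos: [480.3, 357.7, 79.8]
ee_rot: [-0.0, -0.012, 1.0, -0.0]
force: [0.0, 0.1, 1.2]
grip_width: 0.999
grip_force: 0.0
```

Request:
step_arm:
  plan:
    - {"offset": [0,0,0],"rot": [0,0,0],"gripper": 7}
    - {"offset": [0,0,0],"rot": [0,0,0],"gripper": 6}
    - {"offset": [0,0,0],"rot": [0,0,0],"gripper": 5.5}
    - {"offset": [0,0,0],"rot": [0,0,0],"gripper": 5.2}
    - {"offset": [0,0,0],"rot": [0,0,0],"gripper": 4.5}
    - {"offset": [0,0,0],"rot": [0,0,0],"gripper": 4}
    - {"offset": [0,0,0],"rot": [0,0,0],"gripper": 4}
    - {"offset": [0,0,0],"rot": [0,0,0],"gripper": 4}
    - {"offset": [0,0,0],"rot": [0,0,0],"gripper": 4}
  squeeze: 70

```text
time_s: 2.9
eef_pos: [480.7, 357.7, 80.4]
ee_rot: [0.0, -0.011, 1.0, 0.0]
force: [0.4, -0.2, 6.1]
grip_width: 0.579
grip_force: 71.9
```

Run:
```python
from h import *
s=sense();print(s["eef_pos"],s["force"],s["grip_width"],s["grip_force"])
c=grab("scene");cv2.imwrite("pics/s1.png",cv2.resize(c["color"][130:280,240:430,::-1],None,fx=4,fy=4,interpolation=3))
```

```text
[480.70233744 357.7132464   80.3949116 ] [ 0.36402769 -0.20456593  6.08935453] 0.5787149274656642 71.88012599945068
```

View pics/s1.png

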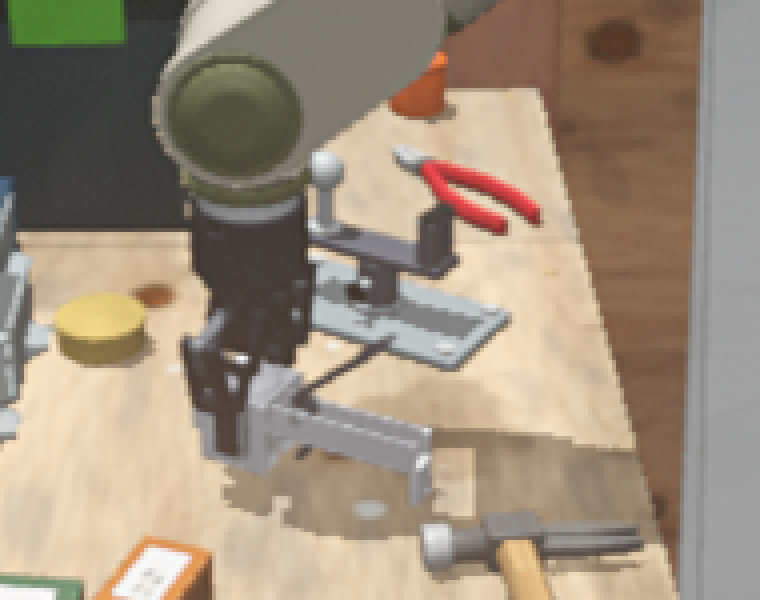

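Request:
step_arm:
  plan:
    - {"offset": [0,0,-0.5],"rot": [0,0,0],"gripper": 4}
    - {"offset": [0,0,-1.5],"rot": [0,0,0],"gripper": 4}
    - {"offset": [0,0,-3],"rot": [0,0,0],"gripper": 4}
    - {"offset": [0,0,-5],"rot": [0,0,0],"gripper": 4}
    - {"offset": [0,0,-7],"rot": [0,0,0],"gripper": 4}
    - {"offset": [0,0,-9],"rot": [0,0,0],"gripper": 4}
    - {"offset": [0,0,-11],"rot": [0,0,0],"gripper": 4}
    - {"offset": [0,0,-13],"rot": [0,0,0],"gripper": 4}
    - {"offset": [0,0,-14.5],"rot": [0,0,0],"gripper": 4}
    - {"offset": [0,0,-15],"rot": [0,0,0],"gripper": 4}
    - {"offset": [0,0,-15],"rot": [0,0,0],"gripper": 4}
    - {"offset": [0,0,-15],"rot": [0,0,0],"gripper": 4}

```text
time_s: 4.15
eef_pos: [480.2, 357.4, 229.3]
ee_rot: [-0.001, -0.011, 1.0, -0.0]
force: [-0.1, 0.1, -3.1]
grip_width: 0.576
grip_force: 72.8
```

Request:
step_arm:
  plan:
    - {"offset": [-0.3,-1,0],"rot": [0,0,0.5],"gripper": 4}
    - {"offset": [-0.8,-3,0],"rot": [0,0,1],"gripper": 4}
    - {"offset": [-1.4,-5.2,0],"rot": [0,0,1.5],"gripper": 4}
    - {"offset": [-2,-7.5,0],"rot": [0,0,2],"gripper": 4}
    - {"offset": [-2.7,-10,0],"rot": [0,0,2.5],"gripper": 4}
    - {"offset": [-3.4,-12.5,0],"rot": [0,0,3],"gripper": 4}
    - {"offset": [-4,-15,0],"rot": [0,0,3.5],"gripper": 4}
    - {"offset": [-4.7,-17.4,0],"rot": [0,0,4],"gripper": 4}
    - {"offset": [-5.2,-19.2,0],"rot": [0,0,4.3],"gripper": 4}
    - {"offset": [-5.4,-20.04,0],"rot": [0,0,4.3],"gripper": 4}
    - {"offset": [-5.4,-20.04,0],"rot": [0,0,4.3],"gripper": 4}
    - {"offset": [-5.4,-20.04,0],"rot": [0,0,4.3],"gripper": 4}

```text
time_s: 5.35
eef_pos: [538.7, 158.9, 229.7]
ee_rot: [-0.0, 0.026, 1.0, 0.0]
force: [0.4, 0.3, -3.0]
grip_width: 0.577
grip_force: 73.0
```

Run:
```python
from h import *
s=sense();print(s["eef_pos"],s["ee_rot"],s["force"],s["wrist_torque"],s["grip_width"],s["grip_force"])
c=grab("scene");cv2.imwrite("pics/s2.png",cv2.resize(c["color"][90:240,240:430,::-1],None,fx=4,fy=4,interpolation=3))
W=cloud(grab("top"));P=W.reshape(-1,3)
# tail/foot and front housing of held coupler
m=(P[:,2]>160)&(P[:,2]<215)&(P[:,0]>405)&(P[:,0]<490)&(abs(P[:,1]-162)<35)
d=P[m];print(len(d),d.min(0),d.max(0))
for x in range(405,490,12):
    k=(d[:,0]>x)&(d[:,0]<x+12)
    if k.sum(): print(x+6,d[k,1].min().round(1),d[k,1].max().round(1),np.median(d[k,2]).round(1),d[k,2].max().round(1))
```

```text
[538.74053527 158.86155977 229.69295239] [-2.66915594e-04  2.60835727e-02  9.99659725e-01  1.01198680e-04] [ 0.42481324  0.27659186 -2.99990694] [ 0.00208794 -0.02006529 -0.00138036] 0.5772946567803816 72.99786686897278Traceback (most recent call last):
  File "<stdin>", line 7, in <module>
    return umr_minimum(a, axis, None, out, keepdims, initial, where)
ValueError: zero-size array to reduction operation minimum which has no identity
```

View pics/s2.png

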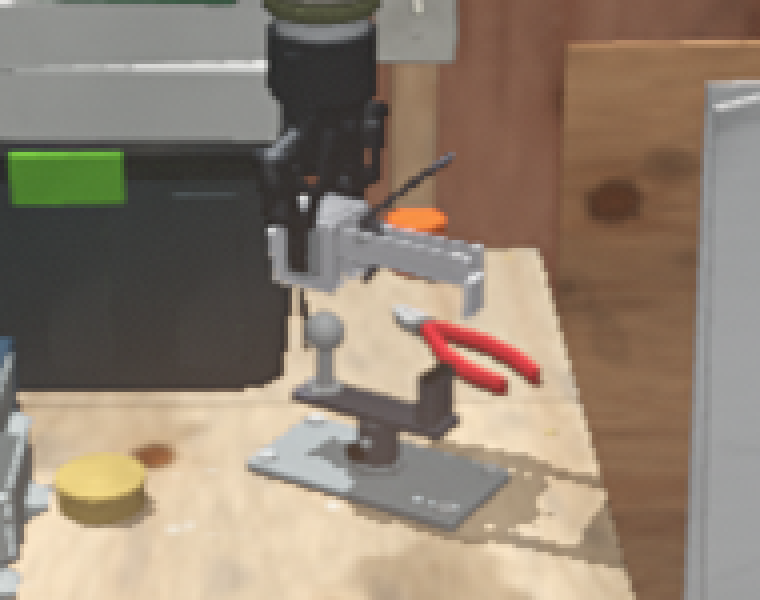

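Request:
step_arm:
  plan:
    - {"offset": [0,0,0.6],"rot": [0,0,0],"gripper": 4}
    - {"offset": [0,0,1.2],"rot": [0,0,0],"gripper": 4}
    - {"offset": [0,0,1.8],"rot": [0,0,0],"gripper": 4}
    - {"offset": [0,0,2.2],"rot": [0,0,0],"gripper": 4}
    - {"offset": [0,0,2.5],"rot": [0,0,0],"gripper": 4}
    - {"offset": [0,0,2.8],"rot": [0,0,0],"gripper": 4}
    - {"offset": [0,0,3.0],"rot": [0,0,0],"gripper": 4}
    - {"offset": [0,0,3.0],"rot": [0,0,0],"gripper": 4}

```text
time_s: 6.25
eef_pos: [538.9, 158.4, 199.7]
ee_rot: [-0.0, 0.026, 1.0, -0.0]
force: [-0.5, -0.1, -2.8]
grip_width: 0.578
grip_force: 73.0
```

Request:
step_arm:
  plan:
    - {"offset": [0,0,0.2],"rot": [0,0,0],"gripper": 4}
    - {"offset": [0,0,0.4],"rot": [0,0,0],"gripper": 4}
    - {"offset": [0,0,0.6],"rot": [0,0,0],"gripper": 4}
    - {"offset": [0,0,0.8],"rot": [0,0,0],"gripper": 4}
    - {"offset": [0,0,1.0],"rot": [0,0,0],"gripper": 4}
    - {"offset": [0,0,1.2],"rot": [0,0,0],"gripper": 4}
    - {"offset": [0,0,1.4],"rot": [0,0,0],"gripper": 4}
    - {"offset": [0,0,1.6],"rot": [0,0,0],"gripper": 4}
    - {"offset": [0,0,1.8],"rot": [0,0,0],"gripper": 4}
    - {"offset": [0,0,2.0],"rot": [0,0,0],"gripper": 4}
    - {"offset": [0,0,2.0],"rot": [0,0,0],"gripper": 4}

```text
time_s: 7.35
eef_pos: [538.8, 158.4, 179.5]
ee_rot: [-0.001, 0.026, 1.0, -0.0]
force: [-0.5, -0.8, -4.0]
grip_width: 0.58
grip_force: 73.0
```

Request:
step_arm:
  plan:
    - {"offset": [0,0,0.1],"rot": [0,0,0],"gripper": 4}
    - {"offset": [0,0,0.2],"rot": [0,0,0],"gripper": 4}
    - {"offset": [0,0,0.3],"rot": [0,0,0],"gripper": 4}
    - {"offset": [0,0,0.4],"rot": [0,0,0],"gripper": 4}
    - {"offset": [0,0,0.5],"rot": [0,0,0],"gripper": 4}
    - {"offset": [0,0,0.6],"rot": [0,0,0],"gripper": 4}
    - {"offset": [0,0,0.7],"rot": [0,0,0],"gripper": 4}
    - {"offset": [0,0,0.8],"rot": [0,0,0],"gripper": 4}
    - {"offset": [0,0,0.8],"rot": [0,0,0],"gripper": 4}

```text
time_s: 8.25
eef_pos: [538.9, 158.5, 171.5]
ee_rot: [-0.0, 0.026, 1.0, -0.0]
force: [-2.4, -0.4, -4.2]
grip_width: 0.579
grip_force: 73.0
```

Request:
step_arm:
  plan:
    - {"offset": [0,0,0.1],"rot": [0,0,0],"gripper": 4}
    - {"offset": [0,0,0.2],"rot": [0,0,0],"gripper": 4}
    - {"offset": [0,0,0.3],"rot": [0,0,0],"gripper": 4}
    - {"offset": [0,0,0.4],"rot": [0,0,0],"gripper": 4}
    - {"offset": [0,0,0.4],"rot": [0,0,0],"gripper": 4}

```text
time_s: 8.75
eef_pos: [539.2, 158.4, 168.5]
ee_rot: [0.0, 0.026, 1.0, -0.0]
force: [-5.2, -2.8, 1.8]
grip_width: 0.577
grip_force: 73.8
```

Request:
step_arm:
  plan:
    - {"offset": [0,0,0.1],"rot": [0,0,0],"gripper": 4}
    - {"offset": [0,0,0.2],"rot": [0,0,0],"gripper": 4}
    - {"offset": [0,0,0.3],"rot": [0,0,0],"gripper": 4}
    - {"offset": [0,0,0.4],"rot": [0,0,0],"gripper": 4}
    - {"offset": [0,0,0.4],"rot": [0,0,0],"gripper": 4}

```text
time_s: 9.25
eef_pos: [539.3, 158.3, 164.9]
ee_rot: [0.001, 0.026, 1.0, -0.0]
force: [-5.5, -3.0, 4.8]
grip_width: 0.579
grip_force: 73.9
```

Request:
step_arm:
  plan:
    - {"offset": [0,0,0.1],"rot": [0,0,0],"gripper": 4}
    - {"offset": [0,0,0.2],"rot": [0,0,0],"gripper": 4}
    - {"offset": [0,0,0.3],"rot": [0,0,0],"gripper": 4}
    - {"offset": [0,0,0.3],"rot": [0,0,0],"gripper": 4}

```text
time_s: 9.65
eef_pos: [539.3, 158.3, 161.6]
ee_rot: [0.001, 0.026, 1.0, -0.0]
force: [-4.9, -2.4, 2.1]
grip_width: 0.58
grip_force: 73.7
```

Request:
step_arm:
  plan:
    - {"offset": [0,0,0.05],"rot": [0,0,0],"gripper": 4}
    - {"offset": [0,0,0.1],"rot": [0,0,0],"gripper": 4}
    - {"offset": [0,0,0.15],"rot": [0,0,0],"gripper": 4}
    - {"offset": [0,0,0.15],"rot": [0,0,0],"gripper": 4}

```text
time_s: 10.05
eef_pos: [539.2, 158.3, 159.8]
ee_rot: [0.0, 0.026, 1.0, -0.0]
force: [-4.9, -1.9, 0.1]
grip_width: 0.583
grip_force: 73.5
```

Request:
step_arm:
  plan:
    - {"offset": [0,0,0.05],"rot": [0,0,0],"gripper": 4}
    - {"offset": [0,0,0.1],"rot": [0,0,0],"gripper": 4}
    - {"offset": [0,0,0.1],"rot": [0,0,0],"gripper": 4}

```text
time_s: 10.35
eef_pos: [539.0, 158.4, 158.4]
ee_rot: [0.0, 0.026, 1.0, -0.0]
force: [-4.2, -1.7, -1.3]
grip_width: 0.577
grip_force: 73.4
```

Request:
step_arm:
  plan:
    - {"offset": [0,0,0.05],"rot": [0,0,0],"gripper": 4}
    - {"offset": [0,0,0.05],"rot": [0,0,0],"gripper": 4}

```text
time_s: 10.55
eef_pos: [539.0, 158.4, 157.9]
ee_rot: [-0.0, 0.026, 1.0, -0.0]
force: [-4.3, -1.7, -1.5]
grip_width: 0.577
grip_force: 73.4
```

Request:
step_arm:
  plan:
    - {"offset": [0,0,0.05],"rot": [0,0,0],"gripper": 4}
    - {"offset": [0,0,0.05],"rot": [0,0,0],"gripper": 4}

```text
time_s: 10.75
eef_pos: [538.9, 158.5, 157.3]
ee_rot: [-0.0, 0.026, 1.0, -0.0]
force: [-4.5, -1.4, -1.9]
grip_width: 0.576
grip_force: 73.3
```

Request:
step_arm:
  plan:
    - {"offset": [0,0,0.05],"rot": [0,0,0],"gripper": 4}
    - {"offset": [0,0,0.05],"rot": [0,0,0],"gripper": 4}

```text
time_s: 10.95
eef_pos: [538.9, 158.5, 156.8]
ee_rot: [-0.0, 0.026, 1.0, 0.0]
force: [-4.8, -1.4, -1.6]
grip_width: 0.578
grip_force: 73.3
```

Request:
step_arm:
  plan:
    - {"offset": [0,0,0.05],"rot": [0,0,0],"gripper": 4}
    - {"offset": [0,0,0.05],"rot": [0,0,0],"gripper": 4}

```text
time_s: 11.15
eef_pos: [538.9, 158.5, 156.3]
ee_rot: [-0.0, 0.026, 1.0, 0.0]
force: [-4.9, -1.2, -2.3]
grip_width: 0.582
grip_force: 73.3
```

Request:
step_arm:
  plan:
    - {"offset": [0,0,0.05],"rot": [0,0,0],"gripper": 4}
    - {"offset": [0,0,0.05],"rot": [0,0,0],"gripper": 4}

```text
time_s: 11.35
eef_pos: [538.9, 158.5, 155.8]
ee_rot: [-0.0, 0.026, 1.0, -0.0]
force: [-4.6, -0.7, -2.3]
grip_width: 0.578
grip_force: 73.3
```

Request:
step_arm:
  plan:
    - {"offset": [0,0,0.05],"rot": [0,0,0],"gripper": 4}
    - {"offset": [0,0,0.05],"rot": [0,0,0],"gripper": 4}

```text
time_s: 11.55
eef_pos: [538.9, 158.5, 155.3]
ee_rot: [-0.0, 0.026, 1.0, 0.0]
force: [-4.6, -0.7, -2.7]
grip_width: 0.575
grip_force: 73.3
```

Request:
step_arm:
  plan:
    - {"offset": [0,0,0.04],"rot": [0,0,0],"gripper": 4}
    - {"offset": [0,0,0.04],"rot": [0,0,0],"gripper": 4}

```text
time_s: 11.75
eef_pos: [538.9, 158.5, 155.1]
ee_rot: [-0.0, 0.026, 1.0, 0.0]
force: [-6.5, -0.9, -0.6]
grip_width: 0.578
grip_force: 73.2
```

Request:
step_arm:
  plan:
    - {"offset": [0,0,0.04],"rot": [0,0,0],"gripper": 4}
    - {"offset": [0,0,0.04],"rot": [0,0,0],"gripper": 4}

```text
time_s: 11.95
eef_pos: [539.0, 158.5, 155.1]
ee_rot: [-0.0, 0.026, 1.0, -0.0]
force: [-7.3, -2.4, 3.4]
grip_width: 0.572
grip_force: 73.5
```

Request:
step_arm:
  plan:
    - {"offset": [0,0,0.04],"rot": [0,0,0],"gripper": 4}
    - {"offset": [0,0,0.04],"rot": [0,0,0],"gripper": 4}
    - {"offset": [0,0,0.04],"rot": [0,0,0],"gripper": 4}

```text
time_s: 12.25
eef_pos: [539.0, 158.5, 155.0]
ee_rot: [0.0, 0.026, 1.0, -0.0]
force: [-7.3, -1.7, 6.8]
grip_width: 0.574
grip_force: 73.9
```

Run:
```python
from h import *
s=sense();print(s["eef_pos"],s["ee_rot"],s["force"],s["wrist_torque"],s["time_s"])
c=grab("scene");cv2.imwrite("pics/s3.png",cv2.resize(c["color"][110:230,270:400,::-1],None,fx=5,fy=5,interpolation=3))
```

```text
[538.96199646 158.49994453 155.00265985] [ 3.77891484e-05  2.61038233e-02  9.99659236e-01 -1.22798339e-05] [-7.31478247 -1.65977252  6.77004425] [-2.11476996e-01  1.40344985e+00  3.00958283e-04] 12.25
```

View pics/s3.png

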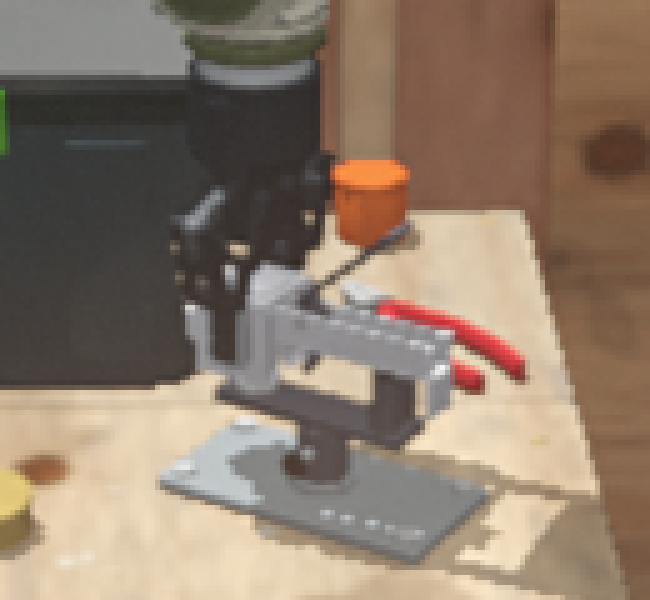

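Request:
step_arm:
  plan:
    - {"offset": [0,0,0.03],"rot": [0,0,0],"gripper": 4}
    - {"offset": [0,0,0.06],"rot": [0,0,0],"gripper": 4}
    - {"offset": [0,0,0.06],"rot": [0,0,0],"gripper": 4}

```text
time_s: 12.6
eef_pos: [539.0, 158.5, 154.9]
ee_rot: [0.0, 0.026, 1.0, -0.0]
force: [-9.5, -1.7, 10.8]
grip_width: 0.577
grip_force: 74.3
```

Run:
```python
from h import *
s=sense();print(s["eef_pos"],s["ee_rot"],s["force"],s["wrist_torque"],s["time_s"])
```

```text
[538.98295003 158.51012369 154.92514451] [ 1.40451533e-04  2.60872746e-02  9.99659659e-01 -1.55421164e-05] [-9.511321   -1.73867426 10.84975434] [-0.26974968  1.81746767  0.0517128 ] 12.6
```

Request:
step_arm:
  plan:
    - {"offset": [0,0,-0.03],"rot": [0,0,0],"gripper": 4}
    - {"offset": [0,0,-0.06],"rot": [0,0,0],"gripper": 4.8}
    - {"offset": [0,0,-0.06],"rot": [0,0,0],"gripper": 5.5}
    - {"offset": [0,0,-0.06],"rot": [0,0,0],"gripper": 6.5}
    - {"offset": [0,0,-0.06],"rot": [0,0,0],"gripper": 8.5}
    - {"offset": [0,0,-0.06],"rot": [0,0,0],"gripper": 8.5}
    - {"offset": [0,0,-0.06],"rot": [0,0,0],"gripper": 8.5}

```text
time_s: 13.3
eef_pos: [539.2, 158.5, 154.2]
ee_rot: [0.0, 0.026, 1.0, 0.0]
force: [0.2, 0.4, 0.5]
grip_width: 0.994
grip_force: 0.0
```

Request:
step_arm:
  plan:
    - {"offset": [0,0,-0.5],"rot": [0,0,0],"gripper": 8.5}
    - {"offset": [0,0,-2],"rot": [0,0,0],"gripper": 8.5}
    - {"offset": [0,0,-4],"rot": [0,0,0],"gripper": 8.5}
    - {"offset": [0,0,-6],"rot": [0,0,0],"gripper": 8.5}
    - {"offset": [0,0,-8],"rot": [0,0,0],"gripper": 8.5}
    - {"offset": [0,0,-10],"rot": [0,0,0],"gripper": 8.5}
    - {"offset": [0,0,-12],"rot": [0,0,0],"gripper": 8.5}
    - {"offset": [0,6,-13],"rot": [0,0,0],"gripper": 6}
    - {"offset": [0,11,-13],"rot": [0,0,0],"gripper": 4}
    - {"offset": [0,16,-13],"rot": [0,0,0],"gripper": 2}
    - {"offset": [0,18,-13],"rot": [0,0,0],"gripper": 0}
    - {"offset": [0,18,-13],"rot": [0,0,0],"gripper": 0}

```text
time_s: 14.5
eef_pos: [547.6, 341.8, 283.9]
ee_rot: [-0.0, 0.024, 1.0, 0.0]
force: [0.1, -0.2, -0.2]
grip_width: 0.14
grip_force: 0.0
```

Run:
```python
from h import *
s=sense();print(s["eef_pos"],s["ee_rot"],s["force"],s["time_s"],s["grip_width"])
c=grab("top");W=cloud(c);P=W.reshape(-1,3)
cs=grab("scene");a=cv2.resize(cs["color"][110:230,270:350,::-1],None,fx=4.7,fy=4.7,interpolation=3);b=cv2.resize(c["color"][165:285,310:390,::-1],None,fx=4.7,fy=4.7,interpolation=3)
cv2.imwrite("pics/s4.png",np.hstack([a,b]))
m=(P[:,2]>95)&(P[:,0]>400)&(P[:,0]<600)&(abs(P[:,1]-160)<40);d=P[m]
for x in range(404,590,10):
    k=(d[:,0]>x)&(d[:,0]<x+10)
    if k.sum(): e=d[k];print(x+5,e[:,1].min().round(1),e[:,1].max().round(1),np.percentile(e[:,2],[5,50,95]).round(1))
m=(d[:,0]>508)&(d[:,0]<575)&(d[:,2]>122);e=d[m];print(cv2.minAreaRect(e[:,:2].astype(np.float32)))
m=(e[:,2]>133);e=e[m];A=np.c_[e[:,:2]-e[:,:2].mean(0),np.ones(len(e))];print("dome",e[:,:2].mean(0),np.linalg.lstsq(A,e[:,2],rcond=None)[0])
```

```text
[547.55409791 341.75901532 283.92372905] [-3.61126379e-05  2.40550894e-02  9.99710563e-01  3.75960288e-04] [ 0.07153225 -0.21617864 -0.15101794] 14.5 0.14037750909350602
419 154.3 178.0 [ 97.6 103.1 120.6]
429 154.2 177.9 [100.1 105.4 120.3]
439 147.2 178.8 [ 97.1 103.8 181.3]
449 149.5 179.2 [ 98.4 175.4 181.6]
459 151.7 176.8 [111.2 168.2 172.9]
469 155.9 175.1 [101.3 159.1 166.3]
479 150.6 174.7 [115.2 148.2 155.1]
489 150.3 174.4 [111.1 136.6 146.7]
499 147.9 174.9 [115.2 121.  137. ]
509 137.1 172.9 [114.7 120.2 129.2]
519 135.9 185.1 [102.2 125.8 130.3]
529 136.0 184.9 [124.4 129.7 133.9]
539 133.6 184.2 [124.2 131.1 134.8]
549 133.9 183.5 [124.  130.1 134.9]
559 133.8 182.8 [122.  126.3 130.7]
569 144.7 182.2 [ 98.5 106.  112.6]
579 144.4 170.0 [102.6 106.4 107.7]
((535.9596557617188, 159.26809692382812), (50.244895935058594, 55.53050994873047), 85.7815933227539)
dome [538.93308632 159.83259819] [ 3.43293197e-02 -3.25335575e-02  1.33997767e+02]
```

View pics/s4.png

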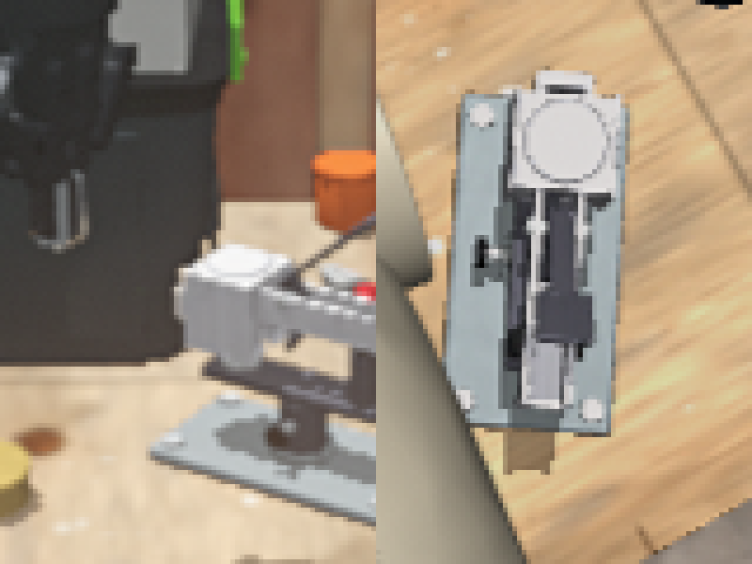

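The coupler sits level on the ball with its tail on the rest, and the lever is still raised (pad at about (565,318) in the right-hand crop). Next I'll press the lever.

Request:
step_arm:
  plan:
    - {"offset": [1,-2.5,0],"rot": [0,0,0],"gripper": 0}
    - {"offset": [2,-5,0],"rot": [0,0,0],"gripper": 0}
    - {"offset": [3.2,-8,0],"rot": [0,0,0],"gripper": 0}
    - {"offset": [4.5,-11,0],"rot": [0,0,0],"gripper": 0}
    - {"offset": [5.7,-14,0],"rot": [0,0,0],"gripper": 0}
    - {"offset": [6.7,-16.5,0],"rot": [0,0,0],"gripper": 0}
    - {"offset": [7.4,-18,0.5],"rot": [0,0,0],"gripper": 0}
    - {"offset": [7.4,-18,1.1],"rot": [0,0,0],"gripper": 0}
    - {"offset": [7.4,-18,1.6],"rot": [0,0,0],"gripper": 0}
    - {"offset": [7.4,-18,1.6],"rot": [0,0,0],"gripper": 0}
    - {"offset": [7.4,-18,1.6],"rot": [0,0,0],"gripper": 0}

```text
time_s: 15.7
eef_pos: [465.3, 162.8, 268.1]
ee_rot: [-0.0, 0.026, 1.0, 0.0]
force: [-0.0, -0.3, -0.1]
grip_width: -0.003
grip_force: 0.0
```

Request:
step_arm:
  plan:
    - {"offset": [0,0,0.8],"rot": [0,0,0],"gripper": 0}
    - {"offset": [0,0,1.4],"rot": [0,0,0],"gripper": 0}
    - {"offset": [0,0,1.8],"rot": [0,0,0],"gripper": 0}
    - {"offset": [0,0,2.1],"rot": [0,0,0],"gripper": 0}
    - {"offset": [0.2,0,2.3],"rot": [0,0,0],"gripper": 0}
    - {"offset": [0.45,0,2.5],"rot": [0,0,0],"gripper": 0}
    - {"offset": [0.7,0,2.7],"rot": [0,0,0],"gripper": 0}

```text
time_s: 16.4
eef_pos: [458.5, 162.6, 241.7]
ee_rot: [0.001, 0.026, 1.0, 0.0]
force: [3.6, -0.3, 3.2]
grip_width: -0.003
grip_force: 2.4
```

Request:
step_arm:
  plan:
    - {"offset": [0.15,0,0.2],"rot": [0,0,0],"gripper": 0}
    - {"offset": [0.3,0,0.35],"rot": [0,0,0],"gripper": 0}
    - {"offset": [0.45,0,0.5],"rot": [0,0,0],"gripper": 0}
    - {"offset": [0.6,0,0.65],"rot": [0,0,0],"gripper": 0}
    - {"offset": [0.7,0,0.8],"rot": [0,0,0],"gripper": 0}
    - {"offset": [0.85,0,0.95],"rot": [0,0,0],"gripper": 0}

```text
time_s: 17.0
eef_pos: [449.6, 163.2, 231.6]
ee_rot: [0.0, 0.026, 1.0, 0.0]
force: [3.3, -0.8, 3.8]
grip_width: -0.003
grip_force: 2.2
```

Working as planned: about 5 N normal to the pad.

Request:
step_arm:
  plan:
    - {"offset": [0.15,0,0.2],"rot": [0,0,0],"gripper": 0}
    - {"offset": [0.3,0,0.4],"rot": [0,0,0],"gripper": 0}
    - {"offset": [0.45,0,0.6],"rot": [0,0,0],"gripper": 0}
    - {"offset": [0.6,0,0.8],"rot": [0,0,0],"gripper": 0}
    - {"offset": [0.7,0,1.0],"rot": [0,0,0],"gripper": 0}
    - {"offset": [0.8,0,1.2],"rot": [0,0,0],"gripper": 0}
    - {"offset": [0.95,0,1.4],"rot": [0,0,0],"gripper": 0}
    - {"offset": [1.1,0,1.6],"rot": [0,0,0],"gripper": 0}
    - {"offset": [1.2,0,1.8],"rot": [0,0,0],"gripper": 0}

```text
time_s: 17.9
eef_pos: [437.4, 163.8, 213.5]
ee_rot: [-0.0, 0.026, 1.0, -0.0]
force: [3.3, 1.0, 4.3]
grip_width: -0.0
grip_force: 2.1
```

Request:
step_arm:
  plan:
    - {"offset": [0.1,0,0.2],"rot": [0,0,0],"gripper": 0}
    - {"offset": [0.2,0,0.4],"rot": [0,0,0],"gripper": 0}
    - {"offset": [0.3,0,0.6],"rot": [0,0,0],"gripper": 0}
    - {"offset": [0.35,0,0.7],"rot": [0,0,0],"gripper": 0}

```text
time_s: 18.3
eef_pos: [434.0, 164.0, 206.5]
ee_rot: [-0.0, 0.026, 1.0, -0.0]
force: [4.2, -0.7, 4.4]
grip_width: -0.001
grip_force: 2.0
```

Request:
step_arm:
  plan:
    - {"offset": [0.03,0,0.1],"rot": [0,0,0],"gripper": 0}
    - {"offset": [0.06,0,0.2],"rot": [0,0,0],"gripper": 0}
    - {"offset": [0.06,0,0.2],"rot": [0,0,0],"gripper": 0}

```text
time_s: 18.6
eef_pos: [433.4, 164.0, 204.5]
ee_rot: [-0.0, 0.026, 1.0, -0.0]
force: [2.3, 1.0, 3.4]
grip_width: 0.001
grip_force: 1.4
```

Request:
step_arm:
  plan:
    - {"offset": [0,0,0.08],"rot": [0,0,0],"gripper": 0}
    - {"offset": [0,0,0.15],"rot": [0,0,0],"gripper": 0}
    - {"offset": [0,0,0.15],"rot": [0,0,0],"gripper": 0}

```text
time_s: 18.9
eef_pos: [433.2, 164.0, 203.0]
ee_rot: [-0.001, 0.026, 1.0, -0.0]
force: [0.5, 0.1, 3.0]
grip_width: 0.0
grip_force: 1.6
```

Request:
step_arm:
  plan:
    - {"offset": [0,0,0.1],"rot": [0,0,0],"gripper": 0}
    - {"offset": [0,0,0.1],"rot": [0,0,0],"gripper": 0}

```text
time_s: 19.1
eef_pos: [433.2, 164.1, 202.4]
ee_rot: [-0.001, 0.026, 1.0, -0.0]
force: [-2.7, 0.2, 8.0]
grip_width: -0.003
grip_force: 4.5
```

Request:
step_arm:
  plan:
    - {"offset": [0,0,0.1],"rot": [0,0,0],"gripper": 0}
    - {"offset": [0,0,0.1],"rot": [0,0,0],"gripper": 0}

```text
time_s: 19.3
eef_pos: [433.1, 164.1, 202.1]
ee_rot: [-0.0, 0.026, 1.0, -0.0]
force: [-6.0, -0.7, 16.6]
grip_width: -0.001
grip_force: 8.5
```

Request:
step_arm:
  plan:
    - {"offset": [0,0,0.03],"rot": [0,0,0],"gripper": 0}
    - {"offset": [0,0,0.03],"rot": [0,0,0],"gripper": 0}
    - {"offset": [0,0,0.03],"rot": [0,0,0],"gripper": 0}
    - {"offset": [0,0,-0.3],"rot": [0,0,0],"gripper": 0}
    - {"offset": [0,0,-1],"rot": [0,0,0],"gripper": 0}
    - {"offset": [0,0,-3],"rot": [0,0,0],"gripper": 0}
    - {"offset": [0,0,-6],"rot": [0,0,0],"gripper": 0}
    - {"offset": [0,3,-9],"rot": [0,0,0],"gripper": 0}
    - {"offset": [0,7,-10],"rot": [0,0,0],"gripper": 0}
    - {"offset": [0,12,-10],"rot": [0,0,0],"gripper": 0}
    - {"offset": [0,16,-10],"rot": [0,0,0],"gripper": 0}
    - {"offset": [0,16,-10],"rot": [0,0,0],"gripper": 0}

```text
time_s: 20.5
eef_pos: [441.0, 327.2, 300.5]
ee_rot: [-0.001, 0.024, 1.0, 0.0]
force: [-0.5, -0.8, -0.8]
grip_width: 0.002
grip_force: 0.0
```

Run:
```python
from h import *
s=sense();print(s["eef_pos"],s["force"],s["time_s"])
c=grab("top");W=cloud(c);P=W.reshape(-1,3)
cs=grab("scene");a=cv2.resize(cs["color"][110:230,270:370,::-1],None,fx=4,fy=4,interpolation=3);b=cv2.resize(c["color"][165:285,310:390,::-1],None,fx=4,fy=4,interpolation=3)
cv2.imwrite("pics/s5.png",np.hstack([a,b]))
m=(P[:,2]>110)&(P[:,0]>400)&(P[:,0]<600)&(abs(P[:,1]-160)<40);d=P[m]
for x in range(404,590,10):
    k=(d[:,0]>x)&(d[:,0]<x+10)
    if k.sum(): e=d[k];print(x+5,e[:,1].min().round(1),e[:,1].max().round(1),np.percentile(e[:,2],[5,50,95]).round(1))
```

```text
[441.04799572 327.16213477 300.45289206] [-0.45493592 -0.76390978 -0.81979487] 20.5
409 155.3 170.3 [125.5 129.1 130.1]
419 153.0 179.3 [126.8 129.2 131.8]
429 152.7 178.2 [124.6 128.9 131.1]
439 153.3 177.5 [126.4 128.9 131.1]
449 152.2 176.6 [116.  125.9 129.8]
459 152.2 176.2 [115.8 126.5 129.7]
469 152.4 174.6 [118.4 125.5 130.3]
479 150.0 174.5 [115.3 127.1 130.6]
489 150.1 172.8 [117.9 126.7 130.6]
499 145.9 175.0 [117.4 121.3 129.5]
509 135.7 172.5 [112.9 118.8 121.1]
519 135.9 184.3 [116.5 125.9 130.3]
529 133.6 184.0 [123.7 130.  133.6]
539 133.8 182.9 [125.1 131.  135.2]
549 133.7 182.8 [123.3 130.3 134.6]
559 131.8 182.0 [123.5 126.7 130. ]
569 180.7 180.7 [125.3 125.3 125.3]
```

View pics/s5.png

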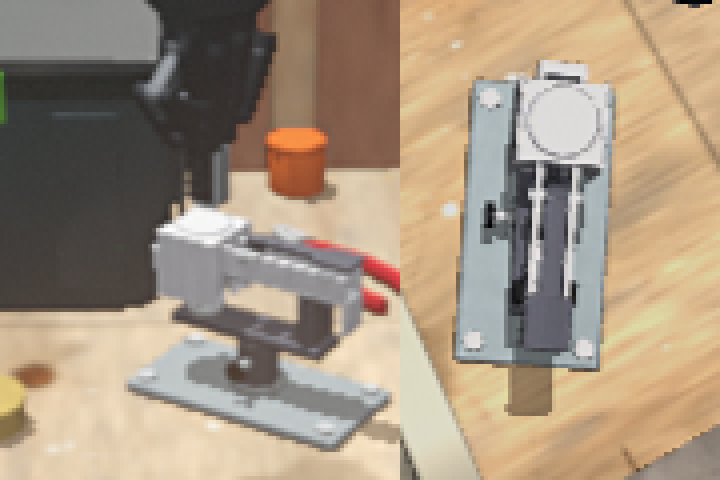

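The lever lies flat along the tail (pad 129 mm high along its whole length), the coupler is level and home, and the arm is clear of it. I'm handing in.

```bash
python3 -c "
from rig import *
print(finish_job())"
```

```text
the job is handed in; nothing more can be done
None
```

I pressed the coupler onto the ball until it was home and level, pushed the latch lever fully down to its stop, and handed the job in with the arm clear at about 20.5 s; the hand-in returned no verdict.

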